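Screw the pouring lid onto the chocolate jug until its spout faces the pour mark

ROBOT

A 7-joint arm with a two-finger parallel gripper is mounted at the origin on the work surface. World frame = base frame: x ahead of the robot, y to its left, z up, the work surface at z = 0. Lengths are in m, angles in degrees, forces in N, time in s.
With the tool pointing down it reaches from about 0.425 to 0.875 m from the base axis. Payload 4.7 kg.
Tool frame: the origin (TCP) lies at the very end of the fingers, on their centre line; the grasp point (between the pads) lies env.grip_point_offset behind it (env.grip_point_offset is the distance from the TCP to the grasp point, in m); z points along the fingers, y is the direction in which the jaws open and shut (so a half turn about z gives the same grasp; the last joint's range is limited). The gripper opens to 87 mm and grips with 3 to 60 N. Pads are 19 mm wide; open, the fingers measure 117 mm over their backs; the gripper's body (75 mm by 190 mm) begins 51 mm behind the grasp point.
Start: joints at [-66.228, 18.392, -4.016, 83.108, 1.295, 78.541, -3.26], TCP at [0.254, 0.598, 0.223] pointing down, gripper open.
Joint ranges: [-163.93, 163.93], [-17.29, 119.83], [-79.2, 71.16], [3.27, 140.29], [-89.18, 269.18], [5.43, 117.66], [-154.24, 154.24]. Speed limits (degrees/s): [147.25, 147.25, 180, 180, 180, 180, 180].

INTERFACE

Orientations are given as [roll, pitch, yaw] about the fixed x, y, z axes, in that order (R = Rz(yaw) Ry(pitch) Rx(roll)).
In Python, from cell import env gives the robot as it stands.
- The arm moves only by the tool send_rows, never from a script. Its argument "plan" is a list of rows, each a list of 7 numbers: the finger opening in mm, from 0 to 87, then the shift along the tool's x, y, z in mm, then the turn, a rotation vector about the tool's x, y, z in rad. A call has 1 to 12 rows; each row shifts and turns the commanded pose from where the row before left it, along the tool's axes as they then stand; what a row does not reach is not made up. A row lasts 1/10 s, in which the tool goes at most 50 mm and 8.59 degrees, less where a joint would pass 70% of its speed; a pose out of reach is approached as far as the arm can. A call is refused whole if a number of a shift passes 50 or a number of a turn 0.15, either way. A call with a gripper value outside its range is refused whole. The fingers move at their own pace and stop on an object; "grip_force" is the grip in N (left out, the last holds). Time passes only in rows, so rows that do not move let the fingers close. It gives the time, the measured TCP pose, the force and the opening at its end, in the units of the state.
- env.get_obs(): the state, without advancing time (a new reading comes with each control period).
- env.read_camera(name): name is "side" or "top" or "wrist"; returns the picture (384x512x3 uint8, red, green, blue); there is no depth.
- env.get_calibration(name): a dict with "fx", "fy", "cx", "cy" (pixels), "extrinsics" (4x4, takes a point from camera to world coordinates). Camera axes: x right, y down, z forward; pixel columns grow to the right and rows downward; lengths in m; the calibration is good to about 2 mm. The wrist camera is an equidistant fisheye: a pixel r from the principal point sees the ray r / f radians off the axis. A picture is of the moment at which its call begins: read the wrist's pose just before it. get_calibration takes no time and is no camera call; for the wrist camera it gives the pose at the moment of the call.
- env.sign_off(): hands the job in, once; it reports no verdict.
Trained networks look in the newest picture that a camera, given by its name, has taken for a name from the list of things; names that differ only in an ending like _2 or _b are one class to them, and where a whole thing is asked for, a point or a joint stands for the part that bears it (a point fixed in the world has none). Each returns a list of dicts, best first, with "confidence" (0 to 1); they miss things now and then, are a little off and sometimes report something else, mostly with a low value. They report only what shows in the picture. A call takes as long as a camera call. They do not tell look-alikes from the thing itself.
- env.regions_of(camera, query): "region" (384x512 bool, what is visible of it) and "rect" ([left, top, right, bottom] in pixels, round what is visible of it).
The state is a dict: "time_s": time; "qpos": joint angles; "joint_velocities": joint speeds; "effort": joint torques, N m; "tool_pos": TCP position; "tool_rot": TCP orientation; "force": force on the tool from outside, world axes, zero at the start; "wrist_torque": the same for the moment, N m; "grip_width": finger opening in m.
Only numpy, scipy, OpenCV 4.12 (cv2) and the standard library are available. Lean on these libraries where they do the work, as an engineer would, in place of code of your own. Each camera call takes 0.05 s, during which the arm holds its last target. There are 200 camera calls.

TASK

Fit the blue pouring lid on the steel chocolate jug: set it level over the neck, feel for where its lugs drop between the threads, then press lightly and screw it clockwise onto the soft seal until its spout stands over the red pour mark, opposite the handle. Nothing stops it there, so stop at the mark and let go, leaving it screwed down. Never force the lid, and leave the other things on the table where they are.

Things in the scene. Friction and masses are not known exactly. Their poses are not given: they have to be found in the camera images.
- jug: Steel jug, body 114 mm across, locked on a black warming base 156 mm across; fixed to the table. Origin on its axis at table height; x axis points to the red pour-mark stripe on its shoulder, the black handle stands out 105 mm on the opposite side (-x); z up. More than 60 N of contact force between lid and jug counts as forcing.
- jug_mouth (a point): Point on the jug's axis at the top of the unloaded orange seal, 188 mm above the table; axes as the jug's. The seal is a soft ring 59 mm across lying on the neck's rim; it gives 1 mm per 2.5 N and at most 5.5 mm.
- jug_neck (a point): Foot of the neck on the jug's axis, 160 mm up; axes as the jug's. Neck 62 mm across, rim at 182 mm. It has three thread segments out to radius 36 mm and three gaps for the lid's lugs (play 3 degrees either way). A gap takes the lid with its spout 25 to 83 degrees counter-clockwise (from above) of the pour mark; where exactly differs from jug to jug: feel for it. The other two gaps, 120 degrees off, are wrong.
- jug_threads (a point): Middle of the threads on the axis, 172 mm up; axes as the jug's. With its lugs on top of a thread the lid sits 5.5 mm (just clockwise of a gap) to 1.5 mm (just counter-clockwise of one) higher than on the unloaded seal. In a gap, press down 6 to 10 N and turn clockwise: the lugs go under the threads, which draw the lid down 0.04 mm a degree. Turning takes up to 0.6 N m; friction holds it; nothing stops it at the mark.
- lid_grip (a point): The loose blue pouring lid, upright, about 110 g: cap 82 mm across, 24 mm tall, with a grip bar on top 62 mm long, 18 mm wide, from 24 to 60 mm above the underside. This point: on the axis in the bar, 45 mm above the underside (25 mm above jug_mouth when the lid sits on the unloaded seal). x along the bar to the white spout, y across it (pinch there), z up. Left or right of the jug.
- lid_spout (a point): Tip of the lid's white spout, 55 mm out from the lid's axis along its x axis, 17 mm above the underside; axes as the lid's.
- canister_lid: Bystander: pale metal lid, 84 mm across, with a dark wooden knob, no spout; origin under its centre. Not for this jug.
- measure_cup: Bystander: small steel measuring cup with a handle, 68 mm across, 50 mm tall; origin under its centre.
- jar: Bystander: closed brown jar with a metal cap, 76 mm across, 115 mm tall; origin under its centre.
- nozzle: Bystander: steel piping nozzle standing on its wide end, 32 mm across, 42 mm tall; origin under its centre.
- jar_band: Bystander: steel jar ring, 72 mm across, 15 mm tall; origin under its centre.
- spatula: Bystander: purple spatula, 260 mm long, lying flat; origin near its middle.
- spoon: Bystander: wooden spoon, 250 mm long, lying flat; origin near its middle.
Not all that is in view belongs to the job. Leave any turquoise look-alike of the part that bears lid_grip alone.

How it is judged (in metres and radians):
On the way, in this order (a step that is already met when the one before it is completed fails the run):
1. the lid sits level over the neck with its lugs dropped between the threads (within 1 mm of the free seal's height, or lower) (horizontal distance between lid_grip and jug_mouth below 0.004 m and angle between lid_grip's own z axis and vertical below 0.06 rad and z of lid_grip in the frame of jug_mouth below 0.026 m), for 0.1 s.
2. the lid is screwed down: its seal is squeezed by at least 1.4 mm and its spout is over the pour mark, within 7 mm to either side at the tip (horizontal distance between lid_grip and jug_mouth below 0.004 m and angle between lid_grip's own z axis and vertical below 0.06 rad and z of lid_grip in the frame of jug_mouth below 0.0236 m and y of lid_spout in the frame of jug_mouth between -0.007 and 0.007 m and x of lid_spout in the frame of jug_mouth above 0.04 m), for 0.2 s.
At the end, for the whole second after the job is handed in: The released lid stays on the jug, level within 3.4 degrees and centred within 4 mm, screwed down so that the seal is squeezed by at least 1.4 mm, with the spout's tip within 7 mm to either side of the direction of the pour mark (opposite the handle) (all of step 2); the robot touches nothing.
It fails at once if the lid is forced: it loads the jug with more than 60 N (contact force between lid and jug above 60 N).
It fails at once if another thing on the table is moved by more than 30 mm (distance of any of canister_lid, measure_cup, jar, nozzle, jar_band, spatula, spoon from where it was at the start of the episode above 0.03 m).
It also fails if it takes over 72 s, if anything falls off the work surface, if the arm or the gripper's body presses on something with over 40 N, if the wrist force passes 120 N, or if a joint passes its speed limit or range.

## Working session

There is one attempt and no reset: what is moved stays moved. The work goes in short steps, Python scripts to look and compute and a tool call to move; the robot and the scene stay as the last step left them, time stands still between calls to the robot, and variables do not carry over. Pictures are saved under pics/ and viewed, about 8 in all and at most 12, crops included, and the job is handed in when it is done.

Besides the shell and the picture viewer there is one more tool, called after "Request:" in YAML: its name, and indented under it one key for each argument. send_rows: Moves the arm, as the interface text tells. Its arguments: {"type":"object","properties":{"plan":{"type":"array"},"grip_force":{"type":"number"}},"required":["plan"]}

```bash
mkdir -p pics; ls; python3 - <<'E'
from cell import env
import cv2,numpy as np
o=env.get_obs(); print({k:np.round(v,4).tolist() for k,v in o.items()}, env.grip_point_offset)
for n in("top","side"):
    im=env.read_camera(n); cv2.imwrite(f"pics/{n}0.png",im[:,:,::-1])
    c=env.get_calibration(n); print(n,c["fx"],c["cx"],c["cy"],np.round(c["extrinsics"],3).tolist())
    for q in("lid_grip","jug","canister_lid"):
        for d in env.regions_of(n,q)[:3]: print(n,q,round(d["confidence"],2),np.round(d["rect"]).tolist())
a=cv2.imread("pics/top0.png");b=cv2.imread("pics/side0.png")
cv2.imwrite("pics/both0.png",cv2.resize(np.vstack([a,b]),None,fx=.78,fy=.78,interpolation=cv2.INTER_AREA))
E
```

```text
pics
{'time_s': 0.0, 'qpos': [-66.2286, 18.4395, -4.0172, 83.1753, 1.2953, 78.5422, -3.263], 'joint_velocities': [-0.0124, -0.0029, -0.019, 0.1331, -0.0073, -0.0726, 0.0531], 'effort': [0.0001, -49.1275, -0.4037, -31.2516, -0.0639, 0.0441, 0.0002], 'tool_pos': [0.2534, 0.598, 0.2215], 'tool_rot': [-179.8884, 0.0056, 157.0371], 'force': [-0.2456, 0.374, 1.3781], 'wrist_torque': [0.015, -0.0486, -0.0142], 'grip_width': 0.0869} 0.0187
top 394.95306194344454 260.16394544168145 191.83169907558724 [[0.025, -0.997, 0.066, 0.479], [-1.0, -0.024, 0.013, -0.018], [-0.011, -0.067, -0.998, 1.492], [0.0, 0.0, 0.0, 1.0]]
top lid_grip 0.79 [182.0, 207.0, 205.0, 231.0]
top lid_grip 0.65 [221.0, 228.0, 246.0, 249.0]
top lid_grip 0.62 [185.0, 244.0, 208.0, 271.0]
top jug 0.59 [220.0, 165.0, 265.0, 208.0]
top canister_lid 0.84 [314.0, 207.0, 340.0, 229.0]
side 433.2119546335356 260.4746570305407 191.8755275372767 [[0.952, -0.136, 0.275, 0.218], [-0.306, -0.479, 0.823, -0.985], [0.019, -0.867, -0.498, 0.723], [0.0, 0.0, 0.0, 1.0]]
side lid_grip 0.97 [200.0, 174.0, 228.0, 196.0]
side lid_grip 0.65 [186.0, 196.0, 213.0, 228.0]
side lid_grip 0.61 [157.0, 182.0, 190.0, 206.0]
side jug 0.96 [241.0, 155.0, 295.0, 231.0]
side canister_lid 0.65 [254.0, 272.0, 286.0, 301.0]
side canister_lid 0.45 [286.0, 166.0, 304.0, 187.0]
side canister_lid 0.24 [201.0, 173.0, 229.0, 195.0]
```

View pics/both0.png

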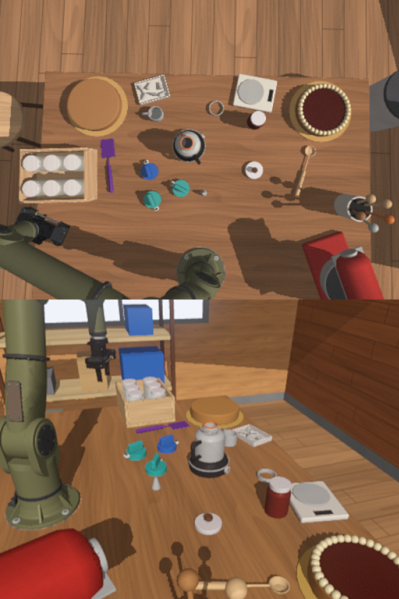

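Candidates for the lid in the top picture are the blue one at about (193,219), turquoise ones at (233,238) and (196,257), and the pale canister lid at (327,218). The blue one fits the description, so I'll check it in a close crop along with the jug.

```bash
cat > h.py <<'E'
from cell import env
import cv2,numpy as np
def ray(n,u,v,z,c=None):
    c=c or env.get_calibration(n);E=np.array(c["extrinsics"])
    x=(u-c["cx"])/c["fx"];y=(v-c["cy"])/c["fy"]
    if n=="wrist":
        r=np.hypot(x,y);d=np.array([x/r*np.sin(r),y/r*np.sin(r),np.cos(r)]) if r>1e-9 else np.array([0,0,1.])
    else: d=np.array([x,y,1])
    d=E[:3,:3]@d;p=E[:3,3];return p+d*(z-p[2])/d[2]
def proj(n,P,c=None):
    c=c or env.get_calibration(n);E=np.array(c["extrinsics"]);q=E[:3,:3].T@(np.array(P)-E[:3,3])
    if n=="wrist":
        t=np.arctan2(np.hypot(q[0],q[1]),q[2]);s=t/np.hypot(q[0],q[1])
    else: s=1/q[2]
    return np.array([c["cx"]+c["fx"]*q[0]*s,c["cy"]+c["fy"]*q[1]*s])
E
python3 - <<'E'
from h import *
a=cv2.imread("pics/top0.png");b=cv2.imread("pics/side0.png")
A=cv2.resize(a[155:280,170:280],None,fx=4.5,fy=4.5,interpolation=cv2.INTER_CUBIC)
cv2.imwrite("pics/c0.png",A)
print(A.shape)
print(ray("top",193.5,219,.045),ray("top",242,187,.17))
print(env.get_calibration("wrist"))
E
```

```text
(562, 495, 3)
[0.46929384 0.24181653 0.045     ] [0.58133203 0.05998705 0.17      ]
{'fx': 297.3186396354542, 'fy': 297.3186396354542, 'cx': 257.0834078842683, 'cy': 188.63504463482067, 'extrinsics': array([[ 0.38957769,  0.88255447,  0.26329989,  0.18153644],
       [ 0.92099288, -0.3729588 , -0.1125782 ,  0.62884189],
       [-0.00115638,  0.28635528, -0.95812281,  0.38460842],
       [ 0.        ,  0.        ,  0.        ,  1.        ]])}
```

View pics/c0.png

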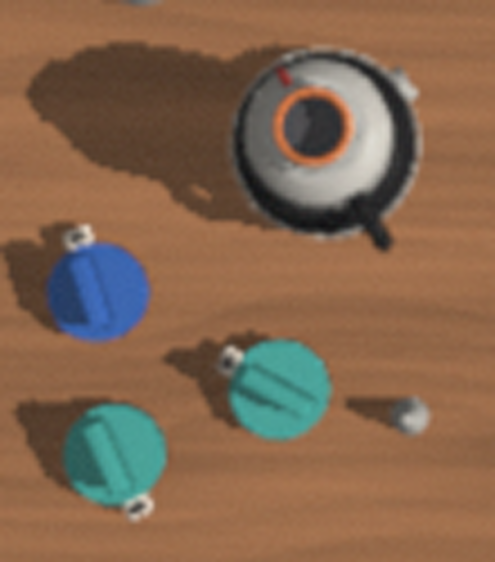

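The blue lid at crop (99,291) is the wanted one, with its spout at crop (78,238). The orange seal is at crop (314,126), the red mark at (284,75) and the handle tip at (382,243). Next I'll turn these into positions.

```bash
python3 - <<'E'
from h import *
a=cv2.imread("pics/top0.png")
f=lambda x,y:(170+x/4.5-.4,155+y/4.5-.4)
hsv=cv2.cvtColor(a,cv2.COLOR_BGR2HSV)
def cen(lo,hi,box):
    m=cv2.inRange(hsv,lo,hi);k=np.zeros_like(m);k[box[1]:box[3],box[0]:box[2]]=1;v,u=np.nonzero(m*k)
    return u.mean(),v.mean(),len(u),u.min(),u.max(),v.min(),v.max()
b=cen((105,120,40),(125,255,255),(175,200,215,240));print(b)
r=cen((5,150,130),(18,255,255),(225,170,255,195));print(r)
lid=ray("top",*f(99,291),.024);sp=ray("top",*f(78,238),.017)
print("lid",lid,ray("top",(b[3]+b[4])/2,(b[5]+b[6])/2,.02),"yaw",np.degrees(np.arctan2(*(sp-lid)[1::-1])))
m=ray("top",(r[3]+r[4])/2,(r[5]+r[6])/2,.187);m2=ray("top",*f(314,126),.187)
mk=ray("top",*f(284,75),.145);hd=ray("top",*f(382,243),.11)
print("mouth",m,m2,"mark yaw",np.degrees(np.arctan2(*(mk-m2)[1::-1])),"handle",np.degrees(np.arctan2(*(m2-hd)[1::-1])),hd,mk)
E
```

```text
(np.float64(191.27350427350427), np.float64(219.50712250712252), 351, np.int64(181), np.int64(202), np.int64(210), np.int64(229))
(np.float64(237.2982456140351), np.float64(182.57894736842104), 57, np.int64(231), np.int64(246), np.int64(175), np.int64(190))
lid [0.467994   0.25262929 0.024     ] [0.46708881 0.25370965 0.02      ] yaw 25.125417257821994
mouth [0.59471171 0.0710146  0.187     ] [0.59444772 0.06809068 0.187     ] mark yaw 32.38813610045122 handle 31.186473502080457 [0.51127362 0.01774548 0.11      ] [0.6366688  0.09487272 0.145     ]
```

Request:
send_rows:
  plan:
    - [50, -33, -23.4, 0, 0, 0, 0]
    - [50, -33, -23.4, 0, 0, 0, 0]
    - [50, -33, -23.4, 0, 0, 0, 0]
    - [50, -33, -23.4, 0, 0, 0, 0]
    - [50, -33, -23.4, 0, 0, 0, 0]
    - [50, -33, -23.4, 0, 0, 0, 0]
    - [50, -33, -23.4, 0, 0, 0, 0]
    - [50, -33, -23.4, 0, 0, 0, 0]
    - [50, -33, -23.4, 0, 0, 0, 0]
    - [50, -33, -23.4, 0, 0, 0, 0]

```text
time_s: 1.4
tool_pos: [0.4669, 0.2528, 0.2229]
tool_rot: [180.0, 0.0, 157.0]
force: [1.0, 0.1, -0.3]
grip_width: 0.0503
```

Request:
send_rows:
  plan:
    - [50, 0, 0, 0, 0, 0, 0.14]
    - [50, 0, 0, 0, 0, 0, 0.14]
    - [50, 0, 0, 0, 0, 0, 0.14]
    - [50, 0, 0, 0, 0, 0, 0.14]
    - [50, 0, 0, 0, 0, 0, 0.14]
    - [50, 0, 0, 0, 0, 0, 0.14]
    - [50, 0, 0, 0, 0, 0, 0.14]
    - [50, 0, 0, 0, 0, 0, 0.14]
    - [50, 0, 0, 0, 0, 0, 0.14]
    - [50, 0, 0, 0, 0, 0, 0.14]

```text
time_s: 2.4
tool_pos: [0.4662, 0.2543, 0.2227]
tool_rot: [180.0, -0.0, 76.5]
force: [-0.1, 0.1, -0.4]
grip_width: 0.0505
```

Request:
send_rows:
  plan:
    - [50, 0, 0, 10, 0, 0, 0.14]
    - [50, 0, 0, 10, 0, 0, 0.14]
    - [50, 0, 0, 10, 0, 0, 0.14]
    - [50, 0, 0, 10, 0, 0, 0.14]
    - [50, 0, 0, 10, 0, 0, 0.14]
    - [50, 0, 0, 10, 0, 0, 0.14]
    - [50, 0, 0, 10, 0, 0, 0.1]
    - [50, 0, 0, 0, 0, 0, 0]
    - [50, 0, 0, 0, 0, 0, 0]

```text
time_s: 3.3
tool_pos: [0.4662, 0.2544, 0.1528]
tool_rot: [-180.0, -0.0, 23.1]
force: [-0.4, 0.0, 0.7]
grip_width: 0.0501
```

```bash
cat >> h.py <<'E'
def to(x,y,z,yaw):
    """remaining move to a tool-down target, in present tool axes (mm, rad)"""
    from scipy.spatial.transform import Rotation as R
    o=env.get_obs();Rt=R.from_euler("xyz",o["tool_rot"],degrees=True);T=R.from_euler("xyz",[180,0,yaw],degrees=True)
    print("obs",round(o["time_s"],2),np.round(o["tool_pos"],4),np.round(o["tool_rot"],2),"F",np.round(o["force"],1),"g",round(o["grip_width"],4),"j7",round(o["qpos"][6],1))
    print("shift",np.round(Rt.inv().apply(np.array([x,y,z])-o["tool_pos"])*1000,1),"turn",np.round((Rt.inv()*T).as_rotvec(),3))
E
python3 - <<'E'
from h import *
c=env.get_calibration("wrist");im=env.read_camera("wrist");cv2.imwrite("pics/w1.png",im[:,:,::-1])
import pickle;pickle.dump(c,open("w1.pkl","wb"))
for d in env.regions_of("wrist","lid_grip")[:3]+env.regions_of("wrist","lid_spout")[:2]: print(round(d["confidence"],2),d["rect"])
to(.468,.2527,.0265,23)
print(proj("wrist",[.468,.2527,.06],c))
E
```

```text
0.97 [212.7, 124.0, 294.2, 221.8]
0.71 [200.0, 244.3, 264.6, 304.9]
0.51 [336.5, 248.6, 346.6, 252.5]
0.92 [200.9, 246.8, 260.3, 307.5]
0.86 [213.7, 122.8, 296.5, 220.6]
obs 3.45 [0.4666 0.2546 0.1533] [-1.7998e+02 -7.0000e-02  2.3040e+01] F [ 0.5 -1.1  0.8] g 0.0504 j7 -96.7
shift [  0.4   2.3 126.8] turn [-0.    -0.001  0.001]
[258.84020832 190.32193843]
```

View pics/w1.png

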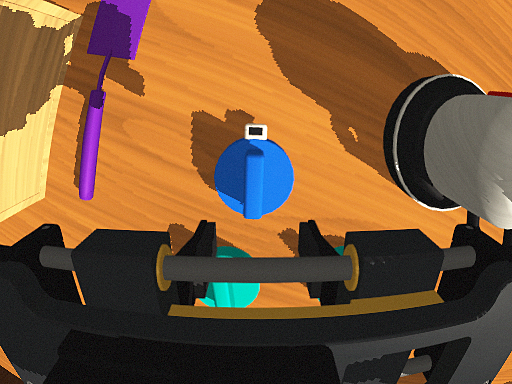

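```bash
python3 - <<'E'
from h import *
import pickle;c=pickle.load(open("w1.pkl","rb"))
from scipy.optimize import minimize
im=cv2.imread("pics/w1.png");hsv=cv2.cvtColor(im,cv2.COLOR_BGR2HSV)
m=cv2.inRange(hsv,(100,120,40),(125,255,255));n,l,s,_=cv2.connectedComponentsWithStats(m[100:240,200:310]);i=1+s[1:,4].argmax()
B=np.zeros(m.shape,np.uint8);B[100:240,200:310]=(l==i);print(s[i])
t=np.linspace(0,2*np.pi,72)
def sil(p):
    x,y,a=p;a=np.radians(a);M=np.zeros(B.shape,np.uint8)
    def hull(pts):
        P=[[x+q[0]*np.cos(a)-q[1]*np.sin(a),y+q[0]*np.sin(a)+q[1]*np.cos(a),q[2]] for q in pts]
        cv2.fillPoly(M,[cv2.convexHull(np.array([proj("wrist",q,c)*16 for q in P]).astype(np.int32))],1,shift=4)
    hull([(.041*np.cos(k),.041*np.sin(k),z) for k in t for z in(0,.024)])
    hull([(sx*.031,sy*.009,z) for sx in(-1,1) for sy in(-1,1) for z in(.024,.06)])
    return M
f=lambda p:float((sil(p)!=B).sum())
r=min((minimize(f,[.468,.2527,yw],method="Nelder-Mead",options=dict(initial_simplex=[[.468,.2527,yw],[.474,.2527,yw],[.468,.259,yw],[.468,.2527,yw+8]])) for yw in(18,23,27)),key=lambda r:r.fun)
print(r.x,r.fun)
# spout
w=ray("wrist",256,131,.017,c);d=w-[*r.x[:2],.017];print(w,np.degrees(np.arctan2(d[1],d[0])),np.linalg.norm(d))
o=cv2.resize(im[110:230,205:305],None,fx=5,fy=5,interpolation=cv2.INTER_CUBIC)
S=cv2.resize(sil(r.x)[110:230,205:305],None,fx=5,fy=5,interpolation=0)
cs,_=cv2.findContours(S,cv2.RETR_EXTERNAL,cv2.CHAIN_APPROX_NONE);cv2.drawContours(o,cs,-1,(0,0,255),1)
P=[(sx*.031,sy*.009) for sx,sy in((1,1),(1,-1),(-1,-1),(-1,1))];a=np.radians(r.x[2])
pp=np.array([(proj("wrist",[r.x[0]+q[0]*np.cos(a)-q[1]*np.sin(a),r.x[1]+q[0]*np.sin(a)+q[1]*np.cos(a),.06],c)-[204.5,109.5])*5 for q in P]).astype(int)
cv2.polylines(o,[pp],True,(0,255,255),1);cv2.imwrite("pics/fit1.png",o)
E
```

```text
[  14   38   80   81 4915]
[ 0.46707268  0.25820708 20.53938143] 345.0
[0.51198436 0.27433287 0.017     ] 19.75096959190761 0.0477189720906891
```

View pics/fit1.png

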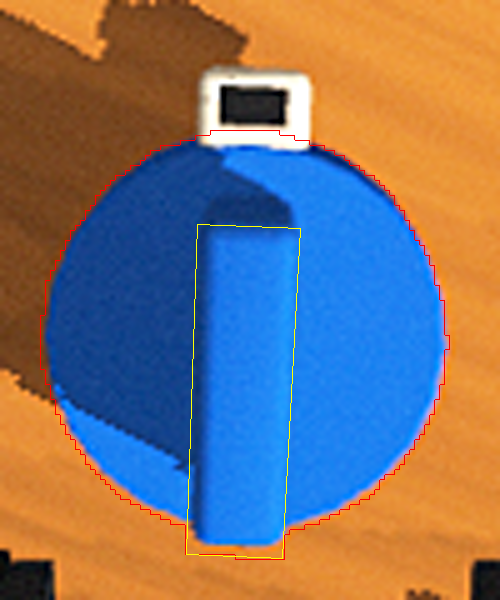

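The fit matches the picture: the cap outline agrees, and the bar top is about a pixel too large. So I'll go to (0.467, 0.258) with yaw 20.5.

```bash
python3 - <<'E'
from h import *
to(.467,.258,.028,20.5)
E
```

```text
obs 3.45 [0.4666 0.2546 0.1533] [-1.7998e+02 -7.0000e-02  2.3040e+01] F [ 0.5 -1.1  0.8] g 0.0504 j7 -96.7
shift [  1.6  -2.9 125.3] turn [-0.    -0.001  0.044]
```

Request:
send_rows:
  plan:
    - [50, 1.6, -3, 20, 0, 0, 0.044]
    - [50, 0, 0, 20, 0, 0, 0]
    - [50, 0, 0, 20, 0, 0, 0]
    - [50, 0, 0, 20, 0, 0, 0]
    - [50, 0, 0, 20, 0, 0, 0]
    - [50, 0, 0, 15, 0, 0, 0]
    - [50, 0, 0, 10, 0, 0, 0]
    - [50, 0, 0, 0, 0, 0, 0]

```text
time_s: 4.25
tool_pos: [0.4658, 0.2573, 0.0267]
tool_rot: [180.0, 0.1, 20.5]
force: [0.1, -0.0, 0.9]
grip_width: 0.0502
```

Request:
send_rows:
  plan:
    - [10, 0, 0, 0, 0, 0, 0]
    - [10, 0, 0, 0, 0, 0, 0]
    - [10, 0, 0, 0, 0, 0, 0]
    - [10, 0, 0, 0, 0, 0, 0]
    - [10, 0, 0, 0, 0, 0, 0]
    - [10, 0, 0, 0, 0, 0, 0]
    - [10, 0, 0, 0, 0, 0, 0]
  grip_force: 40

```text
time_s: 4.95
tool_pos: [0.4667, 0.2579, 0.028]
tool_rot: [-180.0, -0.0, 20.4]
force: [-1.9, -0.1, 3.0]
grip_width: 0.0175
```

Request:
send_rows:
  plan:
    - [10, 0, 0, -10, 0, 0, 0]
    - [10, 0, 0, -20, 0, 0, 0]
    - [10, 0, 0, -30, 0, 0, -0.1]
    - [10, 0, 0, -30, 0, 0, -0.14]
    - [10, 0, 0, -30, 0, 0, -0.14]
    - [10, 0, 0, -30, 0, 0, -0.14]
    - [10, 0, 0, -30, 0, 0, -0.14]
    - [10, 0, 0, -30, 0, 0, -0.14]
    - [10, 0, 0, -30, 0, 0, -0.14]
    - [10, 0, 0, -22, 0, 0, -0.14]
    - [10, 0, 0, -10, 0, 0, -0.14]
    - [10, 0, 0, 0, 0, 0, -0.14]

```text
time_s: 6.15
tool_pos: [0.4671, 0.2578, 0.302]
tool_rot: [179.8, -0.1, 98.7]
force: [-0.2, -0.3, -0.9]
grip_width: 0.0178
```

Request:
send_rows:
  plan:
    - [10, 0, 0, 0, 0, 0, -0.14]
    - [10, 0, 0, 0, 0, 0, -0.14]
    - [10, 0, 0, 0, 0, 0, -0.1]
    - [10, -40, 2, 0, 0, 0, 0]
    - [10, -41, 2, 0, 0, 0, 0]
    - [10, -41, 2, 0, 0, 0, 0]
    - [10, -41, 2, 0, 0, 0, 0]
    - [10, -41, 2, 0, 0, 0, 0]
    - [10, -41, 2, 0, 0, 0, 0]
    - [10, -41, 2, 0, 0, 0, 0]
    - [10, -41, 2, 0, 0, 0, 0]
    - [10, 0, 0, 0, 0, 0, 0]

```text
time_s: 7.35
tool_pos: [0.6454, -0.0253, 0.2989]
tool_rot: [-179.8, 0.3, 119.6]
force: [-1.0, -0.9, -1.0]
grip_width: 0.018
```

Request:
send_rows:
  plan:
    - [10, 0, 0, 0, 0, 0, 0]
    - [10, 0, 0, 0, 0, 0, 0]
    - [10, 0, 0, 0, 0, 0, 0]

```text
time_s: 7.65
tool_pos: [0.6441, -0.0152, 0.2997]
tool_rot: [180.0, -0.1, 120.3]
force: [0.0, -0.5, -0.5]
grip_width: 0.0177
```

```bash
python3 - <<'E'
from h import *
import pickle
c=env.get_calibration("wrist");im=env.read_camera("wrist");cv2.imwrite("pics/w2.png",im[:,:,::-1])
pickle.dump(c,open("w2.pkl","wb"))
to(.5945,.07,.3,120)
print(proj("wrist",[.5945,.07,.188],c))
E
```

```text
obs 7.7 [ 0.6442 -0.0153  0.2998] [ 1.7997e+02 -4.0000e-02  1.2028e+02] F [ 0.2  0.9 -0.4] g 0.0174 j7 34.8
shift [98.7  0.1 -0.1] turn [ 0.001 -0.001  0.005]
[257.19883804  80.17810979]
```

View pics/w2.png

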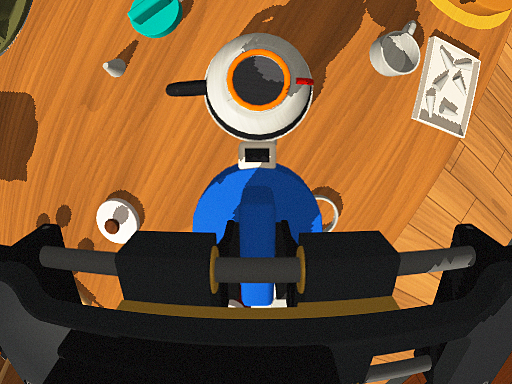

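The held lid shows its spout at (258,155). The seal is at about (258,80), the red mark at (304,82) and the handle tip at (170,89). I'll fit each of these.

```bash
python3 - <<'E'
from h import *
import pickle
c=pickle.load(open("w2.pkl","rb"));im=cv2.imread("pics/w2.png");hsv=cv2.cvtColor(im,cv2.COLOR_BGR2HSV)
m=cv2.inRange(hsv,(5,190,150),(20,255,255));m[:,:215]=0;m[:,300:]=0;m[:40]=0;m[118:]=0
n,l,s,_=cv2.connectedComponentsWithStats(m);i=1+s[1:,4].argmax();print(s[i])
cs,_=cv2.findContours((l==i).astype(np.uint8),cv2.RETR_EXTERNAL,cv2.CHAIN_APPROX_NONE)
W=np.array([ray("wrist",u,v,.187,c)[:2] for u,v in cs[0][:,0]])
A=np.c_[2*W,np.ones(len(W))];x=np.linalg.lstsq(A,(W**2).sum(1),rcond=None)[0];print("mouth",x[:2],"R",np.sqrt(x[2]+x[:2]@x[:2]))
M=x[:2]
m=cv2.inRange(hsv,(0,150,80),(4,255,255))|cv2.inRange(hsv,(174,150,80),(180,255,255));m[:,:285]=0;m[:,325:]=0;m[:60]=0;m[105:]=0
v,u=np.nonzero(m);print("mark px",u.mean(),v.mean(),len(u),u.min(),u.max(),v.min(),v.max())
for z in(.15,.16,.17):
    k=ray("wrist",u.mean(),v.mean(),z,c)[:2]-M;print(z,np.degrees(np.arctan2(k[1],k[0])),np.hypot(*k))
for px in((170,89),(190,88)):
  for z in(.10,.14):
    k=M-ray("wrist",*px,z,c)[:2];print("handle",px,z,np.degrees(np.arctan2(k[1],k[0])),np.hypot(*k))
T=np.array([.6442,-.0153,.2998])
sp=ray("wrist",257.5,155,T[2]-.011,c);d=sp[:2]-T[:2];print("spout",sp,np.degrees(np.arctan2(d[1],d[0])),np.hypot(*d))
E
```

```text
[ 227   49   63   62 1011]
mouth [0.59472052 0.07133205] R 0.028385755275871852
mark px 304.1834862385321 80.95412844036697 109 296 313 78 84
0.15 32.628651332292606 0.047957636432500644
0.16 31.774782287951467 0.04636451794570639
0.17 30.860366397717847 0.04478242801354804
handle (170, 89) 0.1 31.219231335172932 0.10805936273874055
handle (170, 89) 0.14 32.63925405709971 0.09630170594017379
handle (190, 88) 0.1 31.648558988011978 0.08251336664219654
handle (190, 88) 0.14 33.50564300145385 0.07360530654650477
spout [0.62060136 0.02559482 0.2888    ] 119.98739908223551 0.04721527661013086
```

Request:
send_rows:
  plan:
    - [10, 20, 0.2, 0, 0, 0, 0]
    - [10, 20, 0.2, 0, 0, 0, 0]
    - [10, 20, 0.2, 0, 0, 0, 0]
    - [10, 20, 0.2, 0, 0, 0, 0]
    - [10, 19.8, 0.2, 0, 0, 0, 0]
    - [10, 0, 0, 0, 0, 0, -0.03]
    - [10, 0, 0, 15, 0, 0, 0]
    - [10, 0, 0, 25, 0, 0, 0]
    - [10, 0, 0, 25, 0, 0, 0]
    - [10, 0, 0, 15, 0, 0, 0]
    - [10, 0, 0, 5, 0, 0, 0]
    - [10, 0, 0, 0, 0, 0, 0]

```text
time_s: 8.9
tool_pos: [0.5951, 0.0691, 0.2139]
tool_rot: [-179.9, -0.0, 121.8]
force: [-0.2, -0.2, -1.2]
grip_width: 0.0177
```

Request:
send_rows:
  plan:
    - [10, 0, 0, 0, 0, 0, 0]
    - [10, 0, 0, 0, 0, 0, 0]
    - [10, 0, 0, 0, 0, 0, 0]

```text
time_s: 9.2
tool_pos: [0.5959, 0.0698, 0.2156]
tool_rot: [179.9, 0.0, 121.9]
force: [-0.3, -0.1, -1.4]
grip_width: 0.0177
```

```bash
python3 - <<'E'
from h import *
to(.5947,.0713,.205,122)
o=env.get_obs();print(o["wrist_torque"])
E
```

```text
obs 9.2 [0.5959 0.0698 0.2156] [1.7990e+02 3.0000e-02 1.2186e+02] F [-0.3 -0.1 -1.4] g 0.0177 j7 26.7
shift [ 1.9 -0.2 10.6] turn [ 0.002  0.001 -0.002]
[-0.02253698  0.01946484 -0.01421851]
```

Request:
send_rows:
  plan:
    - [10, 2.0, -0.2, 0, 0, 0, 0]
    - [10, 0, 0, 4, 0, 0, 0]
    - [10, 0, 0, 4, 0, 0, 0]
    - [10, 0, 0, 2, 0, 0, 0]
    - [10, 0, 0, 0, 0, 0, 0]
    - [10, 0, 0, 0, 0, 0, 0]

```text
time_s: 9.8
tool_pos: [0.594, 0.0712, 0.2044]
tool_rot: [-180.0, -0.0, 121.9]
force: [0.3, -0.1, -1.0]
grip_width: 0.0176
```

Request:
send_rows:
  plan:
    - [10, 0, 0, 1, 0, 0, 0]
    - [10, 0, 0, 1, 0, 0, 0]
    - [10, 0, 0, 1, 0, 0, 0]
    - [10, 0, 0, 1, 0, 0, 0]
    - [10, 0, 0, 0, 0, 0, 0]
    - [10, 0, 0, 0, 0, 0, 0]

```text
time_s: 10.4
tool_pos: [0.594, 0.0713, 0.2006]
tool_rot: [180.0, -0.0, 121.9]
force: [0.2, -0.9, -1.9]
grip_width: 0.0177
```

Request:
send_rows:
  plan:
    - [10, 0, 0, 0.5, 0, 0, 0]
    - [10, 0, 0, 0.5, 0, 0, 0]
    - [10, 0, 0, 0, 0, 0, 0]

```text
time_s: 10.7
tool_pos: [0.594, 0.0713, 0.1995]
tool_rot: [-180.0, -0.0, 121.9]
force: [-0.2, -0.6, -2.1]
grip_width: 0.0176
```

Request:
send_rows:
  plan:
    - [10, 0, 0, 0.5, 0, 0, 0]
    - [10, 0, 0, 0.5, 0, 0, 0]
    - [10, 0, 0, 0, 0, 0, 0]

```text
time_s: 11.0
tool_pos: [0.5941, 0.0713, 0.199]
tool_rot: [180.0, 0.0, 121.9]
force: [-0.7, 0.1, 2.1]
grip_width: 0.0179
```

Request:
send_rows:
  plan:
    - [10, 0, 0, 0.5, 0, 0, 0]
    - [10, 0, 0, 0, 0, 0, 0.05]
    - [10, 0, 0, 0, 0, 0, 0.05]
    - [10, 0, 0, 0.2, 0, 0, 0.05]
    - [10, 0, 0, 0, 0, 0, 0]

```text
time_s: 11.5
tool_pos: [0.5945, 0.0709, 0.1986]
tool_rot: [179.9, 0.0, 113.2]
force: [-0.5, -0.8, 4.3]
grip_width: 0.0178
```

Request:
send_rows:
  plan:
    - [10, 0, 0, 0.1, 0, 0, 0.05]
    - [10, 0, 0, 0.1, 0, 0, 0.05]
    - [10, 0, 0, 0.1, 0, 0, 0.05]
    - [10, 0, 0, 0, 0, 0, 0]

```text
time_s: 11.9
tool_pos: [0.5945, 0.0711, 0.1982]
tool_rot: [179.9, 0.0, 104.7]
force: [-1.2, -0.3, 4.9]
grip_width: 0.0175
```

Request:
send_rows:
  plan:
    - [10, 0, 0, 0.1, 0, 0, 0.05]
    - [10, 0, 0, 0.1, 0, 0, 0.05]
    - [10, 0, 0, 0, 0, 0, 0]

```text
time_s: 12.2
tool_pos: [0.5945, 0.0712, 0.198]
tool_rot: [179.9, 0.0, 99.0]
force: [-0.7, -0.1, 5.6]
grip_width: 0.0175
```

Request:
send_rows:
  plan:
    - [10, 0, 0, 0.1, 0, 0, 0.05]
    - [10, 0, 0, 0.1, 0, 0, 0.05]
    - [10, 0, 0, 0, 0, 0, 0]

```text
time_s: 12.5
tool_pos: [0.5945, 0.0713, 0.1978]
tool_rot: [179.9, -0.0, 93.3]
force: [0.2, -0.5, 4.8]
grip_width: 0.0176
```

Request:
send_rows:
  plan:
    - [10, 0, 0, 0.1, 0, 0, 0.05]
    - [10, 0, 0, 0, 0, 0, 0]

```text
time_s: 12.7
tool_pos: [0.5945, 0.0714, 0.1976]
tool_rot: [179.9, -0.0, 90.4]
force: [-0.3, 0.1, 4.6]
grip_width: 0.0177
```

Request:
send_rows:
  plan:
    - [10, 0, 0, 0.2, 0, 0, 0.03]
    - [10, 0, 0, 0, 0, 0, 0]

```text
time_s: 12.9
tool_pos: [0.5946, 0.0714, 0.1976]
tool_rot: [179.9, -0.0, 88.8]
force: [-0.4, -0.1, 5.8]
grip_width: 0.0176
```

Request:
send_rows:
  plan:
    - [10, 0, 0, 0.1, 0, 0, 0.03]
    - [10, 0, 0, 0, 0, 0, 0]

```text
time_s: 13.1
tool_pos: [0.5946, 0.0714, 0.1975]
tool_rot: [179.9, -0.0, 87.0]
force: [0.3, 0.2, 6.5]
grip_width: 0.0177
```

Request:
send_rows:
  plan:
    - [10, 0, 0, 0.1, 0, 0, 0.03]
    - [10, 0, 0, 0, 0, 0, 0]

```text
time_s: 13.3
tool_pos: [0.5947, 0.0713, 0.1974]
tool_rot: [179.9, -0.0, 85.3]
force: [0.6, -1.0, 5.4]
grip_width: 0.0175
```

Request:
send_rows:
  plan:
    - [10, 0, 0, 0.1, 0, 0, 0.03]
    - [10, 0, 0, 0, 0, 0, 0]

```text
time_s: 13.5
tool_pos: [0.5948, 0.0713, 0.1973]
tool_rot: [179.9, -0.0, 83.6]
force: [-0.3, -1.4, 4.9]
grip_width: 0.0177
```

Request:
send_rows:
  plan:
    - [10, 0, 0, 0.1, 0, 0, 0.03]
    - [10, 0, 0, 0, 0, 0, 0]

```text
time_s: 13.7
tool_pos: [0.5948, 0.0714, 0.1972]
tool_rot: [179.9, -0.0, 81.9]
force: [0.4, -0.7, 5.7]
grip_width: 0.0177
```

Request:
send_rows:
  plan:
    - [10, 0, 0, 0.1, 0, 0, 0.03]
    - [10, 0, 0, 0, 0, 0, 0]

```text
time_s: 13.9
tool_pos: [0.5949, 0.0714, 0.1971]
tool_rot: [179.9, -0.0, 80.2]
force: [0.5, -1.7, 5.4]
grip_width: 0.0179
```

Request:
send_rows:
  plan:
    - [10, 0, 0, 0.1, 0, 0, 0.03]
    - [10, 0, 0, 0, 0, 0, 0]

```text
time_s: 14.1
tool_pos: [0.5949, 0.0714, 0.1968]
tool_rot: [179.9, -0.0, 78.4]
force: [1.5, 0.2, 5.2]
grip_width: 0.0178
```

Request:
send_rows:
  plan:
    - [10, 0, 0, 0.1, 0, 0, 0.03]
    - [10, 0, 0, 0, 0, 0, 0]

```text
time_s: 14.3
tool_pos: [0.594, 0.0713, 0.1956]
tool_rot: [-180.0, 0.0, 76.6]
force: [1.6, -0.8, -0.5]
grip_width: 0.0179
```

The lid dropped at yaw 76.6. Now I'll press lightly while staying in the gap.

Request:
send_rows:
  plan:
    - [10, 0, 0, 1, 0, 0, 0]
    - [10, 0, 0, 1, 0, 0, 0]
    - [10, 0, 0, 0, 0, 0, 0]
    - [10, 0, 0, 0, 0, 0, 0]

```text
time_s: 14.7
tool_pos: [0.594, 0.0712, 0.1941]
tool_rot: [-180.0, 0.0, 76.6]
force: [-0.0, -0.3, 2.9]
grip_width: 0.0178
```

Request:
send_rows:
  plan:
    - [10, 0, 0, 0.5, 0, 0, 0]
    - [10, 0, 0, 0.5, 0, 0, 0]
    - [10, 0, 0, 0, 0, 0, 0]

```text
time_s: 15.0
tool_pos: [0.594, 0.0712, 0.1936]
tool_rot: [-180.0, -0.0, 76.6]
force: [0.1, -0.8, 5.3]
grip_width: 0.018
```

Request:
send_rows:
  plan:
    - [10, 0, 0, 0.8, 0, 0, 0]
    - [10, 0, 0, 0, 0, 0, 0.03]
    - [10, 0, 0, 0, 0, 0, 0.03]
    - [10, 0, 0, 0, 0, 0, 0.03]
    - [10, 0, 0, 0, 0, 0, 0.03]
    - [10, 0, 0, 0, 0, 0, 0]
  grip_force: 55

```text
time_s: 15.6
tool_pos: [0.594, 0.0716, 0.1929]
tool_rot: [180.0, -0.0, 69.7]
force: [-0.5, -0.2, 5.6]
grip_width: 0.0175
```

```bash
python3 - <<'E'
from h import *
to(.5947,.0713,.193,32);print(env.get_obs()["wrist_torque"])
E
```

```text
obs 15.6 [0.594  0.0716 0.1929] [ 1.800e+02 -3.000e-02  6.972e+01] F [-0.5 -0.2  5.6] g 0.0175 j7 -24.1
shift [-0.   0.7 -0.1] turn [-0.    -0.001  0.658]
[-0.16737994  0.14275642  0.0247048 ]
```

Request:
send_rows:
  plan:
    - [10, 0, 0, 0.3, 0, 0, 0.03]
    - [10, 0, 0, 0.1, 0, 0, 0.03]
    - [10, 0, 0, 0.1, 0, 0, 0.03]
    - [10, 0, 0, 0.1, 0, 0, 0.03]
    - [10, 0, 0, 0.1, 0, 0, 0.03]
    - [10, 0, 0, 0, 0, 0, 0]

```text
time_s: 16.2
tool_pos: [0.5941, 0.0718, 0.1925]
tool_rot: [180.0, -0.1, 61.1]
force: [-0.0, 0.3, 7.0]
grip_width: 0.0174
```

Request:
send_rows:
  plan:
    - [10, 0, 0, 0.1, 0, 0, 0.03]
    - [10, 0, 0, 0.1, 0, 0, 0.03]
    - [10, 0, 0, 0.1, 0, 0, 0.03]
    - [10, 0, 0, 0.1, 0, 0, 0.03]
    - [10, 0, 0, 0.1, 0, 0, 0.03]
    - [10, 0, 0, 0, 0, 0, 0]

```text
time_s: 16.8
tool_pos: [0.5943, 0.0719, 0.1922]
tool_rot: [180.0, -0.1, 52.6]
force: [-0.7, -0.3, 7.2]
grip_width: 0.0175
```

```bash
python3 - <<'E'
from h import *
to(.5947,.0713,.193,32);print(env.get_obs()["wrist_torque"])
E
```

```text
obs 16.8 [0.5943 0.0719 0.1922] [ 1.7999e+02 -8.0000e-02  5.2550e+01] F [-0.7 -0.3  7.2] g 0.0175 j7 -40.8
shift [-0.2  0.7 -0.8] turn [-0.    -0.001  0.359]
[-0.03536606  0.27088312  0.07805231]
```

Request:
send_rows:
  plan:
    - [10, 0, 0, 0.07, 0, 0, 0.03]
    - [10, 0, 0, 0.07, 0, 0, 0.03]
    - [10, 0, 0, 0.07, 0, 0, 0.03]
    - [10, 0, 0, 0.07, 0, 0, 0.03]
    - [10, 0, 0, 0.07, 0, 0, 0.03]
    - [10, 0, 0, 0.07, 0, 0, 0.03]
    - [10, 0, 0, 0, 0, 0, 0]

```text
time_s: 17.5
tool_pos: [0.5944, 0.0719, 0.192]
tool_rot: [180.0, -0.1, 42.2]
force: [0.5, 0.0, 7.2]
grip_width: 0.0175
```

Request:
send_rows:
  plan:
    - [10, 0, 0, 0.07, 0, 0, 0.03]
    - [10, 0, 0, 0.07, 0, 0, 0.03]
    - [10, 0, 0, 0.07, 0, 0, 0.03]
    - [10, 0, 0, 0.07, 0, 0, 0.03]
    - [10, 0, 0, 0, 0, 0, 0]
    - [10, 0, 0, 0, 0, 0, 0]

```text
time_s: 18.1
tool_pos: [0.5945, 0.0719, 0.1918]
tool_rot: [-180.0, -0.1, 35.4]
force: [0.1, 0.2, 8.5]
grip_width: 0.0176
```

```bash
python3 - <<'E'
from h import *
import pickle
c=env.get_calibration("wrist");im=env.read_camera("wrist");pickle.dump(c,open("w3.pkl","wb"));cv2.imwrite("pics/w3.png",im[:,:,::-1])
to(.5947,.0713,.193,32);print(env.get_obs()["wrist_torque"])
E
```

```text
obs 18.15 [0.5945 0.0719 0.1918] [-1.7999e+02 -1.1000e-01  3.5390e+01] F [-1.1 -0.1  8.5] g 0.0175 j7 -57.5
shift [-0.2  0.6 -1.2] turn [-0.    -0.002  0.059]
[-0.07015834  0.28531225  0.06499388]
```

View pics/w3.png

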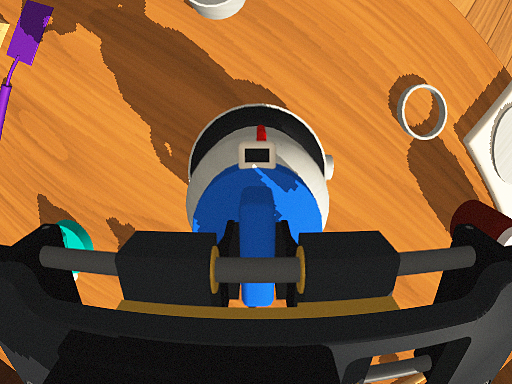

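The spout is at (257.5,154) and the mark at about (261,133). The mark is slightly clockwise, as expected, so I'll quantify it.

```bash
python3 - <<'E'
from h import *
import pickle
c=pickle.load(open("w3.pkl","rb"));im=cv2.imread("pics/w3.png");hsv=cv2.cvtColor(im,cv2.COLOR_BGR2HSV)
m=cv2.inRange(hsv,(0,150,80),(5,255,255))|cv2.inRange(hsv,(174,150,80),(180,255,255));m[:,:245]=0;m[:,280:]=0;m[:110]=0;m[150:]=0
v,u=np.nonzero(m);print(u.mean(),v.mean(),len(u))
for M in([.5947,.0713],[.5945,.0719]):
  for z in(.15,.16):
    k=ray("wrist",u.mean(),v.mean(),z,c)[:2]-M;print(np.degrees(np.arctan2(k[1],k[0])),np.hypot(*k))
  k=ray("wrist",257.5,154,.181,c)[:2]-M;print("spout",np.degrees(np.arctan2(k[1],k[0])),np.hypot(*k))
E
```

```text
260.85074626865674 132.97014925373134 134
32.90376049640879 0.057839382359113824
33.08146361919728 0.05884176814760126
spout 35.22487409799302 0.04842577019440821
32.29548059149583 0.05768461224825047
32.48403507899948 0.058685038885789124
spout 34.505798121954335 0.0482468765003316
```

Request:
send_rows:
  plan:
    - [10, 0, 0, 0.05, 0, 0, 0.022]
    - [10, 0, 0, 0.05, 0, 0, 0.023]
    - [10, 0, 0, 0, 0, 0, 0]
    - [10, 0, 0, 0, 0, 0, 0]
    - [10, 0, 0, 0, 0, 0, 0]
    - [10, 0, 0, 0, 0, 0, 0]

```text
time_s: 18.75
tool_pos: [0.5946, 0.0719, 0.1918]
tool_rot: [-180.0, -0.1, 32.8]
force: [0.4, -0.5, 8.8]
grip_width: 0.0178
```

Request:
send_rows:
  plan:
    - [10, 0, 0, -0.5, 0, 0, 0]
    - [10, 0, 0, -0.5, 0, 0, 0]
    - [10, 0, 0, 0, 0, 0, 0]
    - [10, 0, 0, 0, 0, 0, 0]

```text
time_s: 19.15
tool_pos: [0.5946, 0.072, 0.1924]
tool_rot: [-180.0, -0.1, 32.8]
force: [0.1, 0.5, 7.5]
grip_width: 0.0175
```

Request:
send_rows:
  plan:
    - [10, 0, 0, -0.5, 0, 0, 0]
    - [10, 0, 0, -0.5, 0, 0, 0]
    - [10, 0, 0, 0, 0, 0, 0]
    - [10, 0, 0, 0, 0, 0, 0]

```text
time_s: 19.55
tool_pos: [0.5945, 0.0719, 0.1931]
tool_rot: [180.0, -0.1, 32.8]
force: [-0.3, 0.7, 6.8]
grip_width: 0.0175
```

Request:
send_rows:
  plan:
    - [10, 0, 0, -0.5, 0, 0, 0]
    - [10, 0, 0, 0, 0, 0, 0]
    - [10, 0, 0, 0, 0, 0, 0]

```text
time_s: 19.85
tool_pos: [0.5945, 0.072, 0.1932]
tool_rot: [180.0, -0.1, 32.8]
force: [2.8, 1.3, 4.4]
grip_width: 0.0178
```

The threads now hold it at about 0.1932, roughly 2.3 mm of squeeze. I'll relax the remaining load and let go.

Request:
send_rows:
  plan:
    - [10, 0, 0, -0.5, 0, 0, 0]
    - [10, 0, 0, -0.3, 0, 0, 0]
    - [10, 0, 0, 0, 0, 0, 0]
    - [10, 0, 0, 0, 0, 0, 0]

```text
time_s: 20.25
tool_pos: [0.5944, 0.0719, 0.1933]
tool_rot: [180.0, -0.1, 32.8]
force: [4.4, 2.8, -0.9]
grip_width: 0.0178
```

Request:
send_rows:
  plan:
    - [40, 0, 0, 0, 0, 0, 0]
    - [40, 0, 0, 0, 0, 0, 0]
    - [40, 0, 0, 0, 0, 0, 0]
    - [40, 0, 0, 0, 0, 0, 0]
    - [40, 0, 0, -10, 0, 0, 0]
    - [40, 0, 0, -20, 0, 0, 0]
    - [40, 0, 0, -30, 0, 0, 0]
    - [40, 0, 0, -30, 0, 0, 0]
    - [40, 0, 0, -10, 0, 0, 0]
    - [40, 0, 0, 0, 0, 0, 0]
    - [40, 0, 0, 0, 0, 0, 0]

```text
time_s: 21.35
tool_pos: [0.5935, 0.0713, 0.2927]
tool_rot: [-180.0, 0.1, 32.8]
force: [-0.1, 0.1, -1.1]
grip_width: 0.04
```

```bash
python3 - <<'E'
from h import *
import pickle
c=env.get_calibration("wrist");im=env.read_camera("wrist");pickle.dump(c,open("w4.pkl","wb"));cv2.imwrite("pics/w4.png",im[:,:,::-1])
to(.5947,.0713,.193,32)
s=env.read_camera("side");s=cv2.resize(s[140:240,225:315],None,fx=3.84,fy=3.84,interpolation=cv2.INTER_CUBIC)[:384]
cv2.imwrite("pics/fin.png",np.hstack([im[:,100:420],s])[:,:,::-1])
E
```

```text
obs 21.4 [0.5933 0.0714 0.2922] [-1.7995e+02  1.3000e-01  3.2770e+01] F [-0.4  0.8 -0.3] g 0.0398 j7 -61.3
shift [ 1.4  0.9 99.2] turn [-0.001  0.002  0.013]
```

View pics/fin.png

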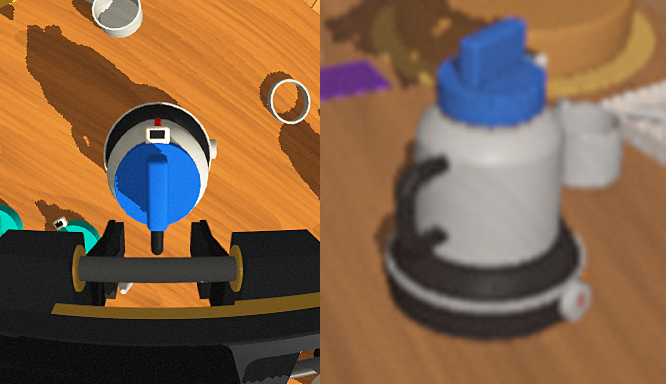

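The lid sits level. The spout at (157,134), the mark at (158,122) and the handle at (157,243) lie on one line, and the gripper is clear. I'll hand it in.

```bash
python3 -c "
from cell import env
print(env.sign_off())"
```

```text
the job is handed in; nothing more can be done
None
```

The blue lid is screwed down on the jug with its spout over the red pour mark, and the job is handed in; sign-off gives no verdict. It took about 21 s of the 72 s allowed.

- **Fit:** I set the lid on the threads and turned it clockwise at about 5 N. It dropped into the gap about 44° before the mark. I then pressed at about 8 N and screwed it to the mark.
- **Held by the threads:** When I eased the pull off, the threads caught the lid at about 2.3 mm of seal squeeze; 1.4 mm is needed. While it was still held, the squeeze peaked at about 3.7 mm.
- **Last checks:** The final wrist picture shows spout, mark and handle in one line. The side view shows the lid level, and the gripper was clear, about 100 mm up. The tool read no more than about 9 N vertically and 5 N sideways at the end of each move. I moved nothing else on purpose, but did not re-measure the other things' positions.
- **Disagreements:** The top and wrist cameras differed by about 5 mm on the lid's starting position, and I used the wrist value. The seal's free height is only known to about 0.5 mm.

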